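# Swing the boiler jib over its stand

## Task

The heavy jib of the boiler-service hoist turns freely on its mast: lean the mast with the black-knobbed lever so that the jib swings slowly round by itself, bring it to rest with the boiler part centred over the wooden stand, and let it stay there for a few seconds. Work only the lever: do not touch the jib, do not let it run fast, hit its end stops or knock anything on the table. Finish with the lever upright and let go of, and the jib standing still over the stand.

Things in the scene. Friction and masses are not known exactly. Their poses are not given: they have to be found in the camera images.
- rig: grey steel foot of the hoist, fixed to the table. Origin: on the table under the mast's axis. Its x axis points from the lever towards the mast, z up. Its bearings, on the x axis 60 mm above the table, carry the tilting mast.
- lever (a joint): sideways lean of mast and lever together, rad: 0 upright; positive = the knob leans to the foot's +y (left seen from the lever) and so does the whole mast. It turns about the foot's x axis 60 mm above the table, range -0.16 to 0.16. Stiff bearing (about 1.2 N m of friction, 6 N at the knob, no spring-back): stays where it is left.
- knob (a point): centre of the black ball knob (44 mm diameter, on a 16 mm steel rod) at the lever's top: 190 mm from the tilt axis, so 250 mm above the table when upright, and 195 mm from the mast on the foot's -x side. Free room on all sides and above; the jib's counterweight stays at least 35 mm away and below 250 mm.
- jib (a joint): angle of the jib about the mast, rad: 0 = load along the foot's +x, positive to its +y; stops at -1.3 and 1.3. Starts at rest on the negative side; the stand lies to its positive side. The load end swings downhill: acceleration 2.04 * sin(lever) * cos(jib) rad/s^2, minus drag (0.015 N m s/rad) and bearing friction (0.0035 N m, holds it only within about 0.01 rad of upright). Upright, it coasts on.
- boom: the jib, not to be touched: white beam 350 x 30 mm, dark steel counterweight 120 mm wide on the lever's side (reaching 134 mm from the mast), finned aluminium boiler part under the other end. Nominal, hidden mass varies: 5.3 kg, inertia about the mast 0.126 kg m^2, off balance by 0.026 kg m to the load end. Origin on the mast axis 201 mm above the table, x axis to the load.
- load (a point): middle of the underside of the boiler part (80 x 85 x 60 mm) that hangs rigidly under the jib, 250 mm from the mast axis, 131 mm above the table when upright.
- stand_top (a point): centre of the top of the stand (120 mm square wooden plate with a black rubber pad, 90 mm high, fixed to the table), 250 mm from the mast axis; the load passes 41 mm above it without touching. Load over this point = the place to stop.
- detergent: blue detergent bottle, 72 mm across, 210 mm tall, standing just past the stand on the jib's circle, 0.66 rad further to the left: an overshooting load knocks it. Origin: centre of its underside. To be left alone.
- softener: white bottle, 64 mm across, 190 mm tall. Origin: centre of its underside. To be left alone.
- mug: white mug, 80 mm across, 90 mm tall. Origin: centre of its underside. To be left alone.
- wrench: steel wrench lying flat. Origin: centre of its underside. To be left alone.
- screwdriver: screwdriver lying flat. Origin: centre of its underside. To be left alone.
- peg_tray: grey open tray 160 x 110 x 50 mm. Origin: centre of its underside. To be left alone.
- iron: yellow and white clothes iron, 200 x 100 mm, 130 mm tall. Origin: centre of its underside. To be left alone.
Things that resemble listed ones, but are neither listed nor needed, are in the scene too. What is shaped like the part that bears stand_top but blue, turquoise or yellow is not meant.

How it is judged:
On the way:
1. the load rests over the stand (within 25 mm) and stays there for 3 s (horizontal distance between load and stand_top below 0.025 m and velocity of joint jib between -0.06 and 0.06 rad/s), for 3 s.
At the end, for the whole second after the job is handed in: the load's centre is within 25 mm (0.1 rad) sideways of the stand's centre, the jib turns slower than 0.04 rad/s, the lever is upright within 0.04 rad and released (horizontal distance between load and stand_top below 0.025 m and velocity of joint jib between -0.04 and 0.04 rad/s and value of joint lever between -0.04 and 0.04 rad); the robot touches nothing.
It fails at once if the robot touches the jib (contact force between any of the arm, the fingers and boom above 1 N).
It fails at once if the jib knocks against the detergent bottle (contact force between boom and detergent above 0.5 N).
It fails at once if the jib runs against an end stop (value of joint jib above 1.25 rad or value of joint jib below -1.25 rad).
It fails at once if the jib swings too fast (over 0.9 rad/s, 0.23 m/s at the load) (velocity of joint jib above 0.9 rad/s or velocity of joint jib below -0.9 rad/s).
It fails at once if something standing on the table is knocked or moved more than 30 mm (distance of any of detergent, softener, mug, wrench, screwdriver, peg_tray, iron from where it was at the start of the episode above 0.03 m).
It also fails if it takes over 53 s, if anything falls off the work surface, if the arm or the gripper's body presses on something with over 40 N, if the wrist force passes 120 N, or if a joint passes its speed limit or range.

## Robot

A 6-joint arm with a two-finger parallel gripper is mounted at the origin on the work surface. World frame = base frame: x ahead of the robot, y to its left, z up, the work surface at z = 0. Lengths are in m, angles in rad, forces in N, time in s.
With the tool pointing down it reaches from about 0.275 to 0.825 m from the base axis. Payload 5.2 kg.
Tool frame: the origin (TCP) lies on the centre line of the jaws, within the pads' length; the fingertips stand 17 mm ahead of it and the grasp point (between the pads) lies 2 mm behind it (finger_overhang is the distance from the TCP to the fingertips, in m); z points along the fingers, y is the line along which they close (so a half turn about z gives the same grasp; the last joint's range is limited). The gripper opens to 93 mm and grips with 3 to 60 N. Pads are 15 mm wide; open, the fingers measure 128 mm over their backs; the gripper's body (75 mm by 188 mm) begins 65 mm behind the grasp point.
Start: joints at [-1.353, 0.259, 1.535, -0, 1.348, -0.203], TCP at [0.225, -0.502, 0.236] pointing down, gripper open.
Joint ranges: [-3.14, 3.14], [-0.91, 2.08], [0.19, 2.58], [-1.22, 4.36], [0.22, 2.71], [-3.12, 3.12]. Speed limits (rad/s): [2.57, 2.57, 3.14, 3.14, 3.14, 3.14].

## Interface

Orientations are given as a rotation vector (axis times angle).
In Python, from bench import * gives the robot as it stands.
- The arm moves only by the tool send_rows, never from a script. Its arguments are lists of equal length, an entry for each row: "slide": the shift along the world's x, y, z scaled (see below), a list of three; "twist": the turn, a rotation vector about the world's x, y, z scaled (see below), a list of three. A call has exactly 10 rows; each row is the pose to reach, as a shift and turn from the pose commanded when the call began; what a row does not reach only later rows make up. The controller multiplies each number of a shift by 0.4 m and each number of a turn by 0.5 rad. A row lasts 1/8 s, in which the tool goes at most 62.5 mm and 10.7 degrees, less where a joint would pass 70% of its speed; a pose out of reach is approached as far as the arm can. A call with a number of a shift or a turn outside -1 to 1 is refused whole. A call with a gripper value outside its range is refused whole. "claw" is the closure, from -1 (fully open) to 1 (shut), set as the call begins (left out, the last holds). The fingers move at their own pace and stop on an object; "newtons" is the grip in N (left out, the last holds). Time passes only in rows, so rows that repeat a pose let the fingers close, or fill a call up. It gives the time, the measured TCP pose, the force, the opening and the grip force at its end, in the units of the state.
- state(): the state, without advancing time (a new reading comes with each control period).
- camera(name): name is "scene" or "top" or "wrist"; returns the picture (384x512x3 uint8, red, green, blue); there is no depth.
- camera_info(name): a dict with "mtx" (3x3 intrinsics, pixels), "T" (4x4, takes a point from camera to world coordinates). Camera axes: x right, y down, z forward; pixel columns grow to the right and rows downward; lengths in m; the calibration is good to about 2 mm. A picture is of the moment at which its call begins: read the wrist's pose just before it. camera_info takes no time and is no camera call; for the wrist camera it gives the pose at the moment of the call.
- job_done(): hands the job in; it is judged then, once.
The state is a dict: "t": time; "qpos": joint angles; "joint_velocities": joint speeds; "joint_efforts": joint torques, N m; "eef_pos": TCP position; "eef_rot": TCP orientation; "wrist_force": force on the tool from outside, world axes, zero at the start; "moment": the same for the moment, N m; "opening": finger opening in m; "grip_force": force on a finger pad.
Only numpy, scipy, OpenCV 4.12 (cv2) and the standard library are available. Lean on these libraries where they do the work, as an engineer would, in place of code of your own. Each camera call takes 0.05 s, during which the arm holds its last target. There are 200 camera calls.

## Working session

There is one attempt and no reset: what is moved stays moved. The work goes in short steps, Python scripts to look and compute and a tool call to move; the robot and the scene stay as the last step left them, time stands still between calls to the robot, and variables do not carry over. Pictures are saved under pics/ and viewed, at most 10 in all, crops included, and the job is handed in when it is done.

Besides the shell and the picture viewer there is one more tool, called after "Call:" as a command line: name --argument value ..., lists and objects as JSON in quotes. send_rows: Moves the arm, as the interface text tells. Shifts and turns lie within -1 to 1; 1 stands for 0.4 m of shift or 0.5 rad of turn. Its arguments: {"type":"object","properties":{"slide":{"type":"array"},"twist":{"type":"array"},"claw":{"type":"number"},"newtons":{"type":"number"}},"required":["slide","twist"]}

```bash
mkdir -p pics; python3 - <<'E'
from bench import *
import cv2,numpy as np
s=state();print(s)
for n in("scene","top"):
    cv2.imwrite(f"pics/{n}0.png",camera(n)[:,:,::-1]); i=camera_info(n);print(n,np.round(i["mtx"],1).tolist(),np.round(i["T"],4).tolist())
E
```

```text
{'t': 0.0, 'qpos': array([-1.35279516e+00,  2.59367279e-01,  1.53609116e+00,  2.68346549e-05,
        1.34799500e+00, -2.02790445e-01]), 'joint_velocities': array([ 8.25756236e-05,  2.76550960e-04,  2.13699663e-03, -1.84996400e-04,
       -6.69036556e-04, -2.47027635e-03]), 'joint_efforts': array([ 3.59190046e-03, -4.37300920e+01, -2.83999783e+01,  7.22442102e-02,
        4.11238836e-02, -1.32330920e-04]), 'eef_pos': array([ 0.22458582, -0.50148804,  0.23480138]), 'eef_rot': array([-3.07049734e+00, -6.55714399e-01, -1.88591938e-05]), 'wrist_force': array([-0.69031891, -0.27377972, -0.27114593]), 'moment': array([-0.0187137 ,  0.01129331,  0.03587799]), 'grip_force': 0.0, 'opening': 0.0928653341606745}
scene [[434.5, 0.0, 244.7], [0.0, 434.5, 192.7], [0.0, 0.0, 1.0]] [[0.8567, 0.3688, -0.3605, 1.1498], [0.5155, -0.6339, 0.5766, -1.027], [-0.0158, -0.6798, -0.7332, 1.3952], [0.0, 0.0, 0.0, 1.0]]
top [[390.7, 0.0, 255.9], [0.0, 390.7, 195.4], [0.0, 0.0, 1.0]] [[0.0115, -0.9895, 0.1443, 0.3402], [-0.9999, -0.0097, 0.0129, -0.0345], [-0.0113, -0.1444, -0.9895, 1.5129], [0.0, 0.0, 0.0, 1.0]]
```

View pics/scene0.png

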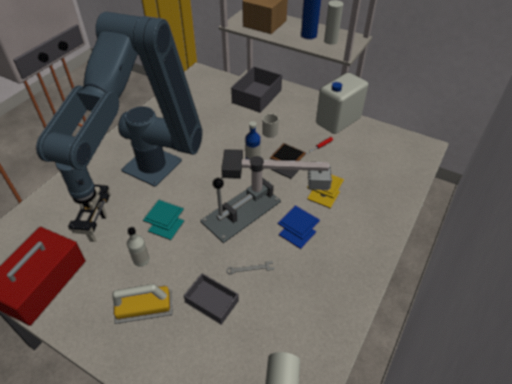

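View pics/top0.png

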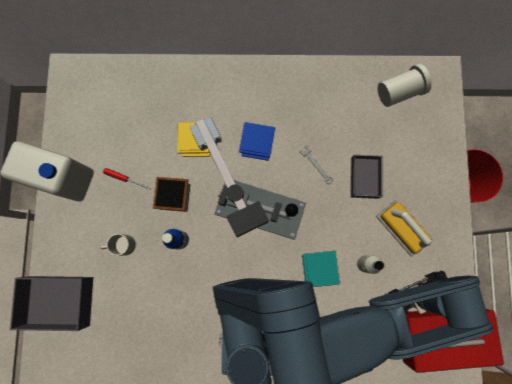

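The top view shows the knob at (292,210), the mast at (235,190) and the load at (206,133). Candidates for the stand are wood with a black pad at (171,193), blue (257,140), turquoise (321,268) and yellow (194,140). Only the wooden one fits: the others have excluded colours. Next I'll measure and confirm it in a crop.

```bash
cat > h.py <<'E'
from bench import *
import cv2,numpy as np
def ray(n,uv):
    i=camera_info(n);T=i["T"];d=T[:3,:3]@np.linalg.inv(i["mtx"])@[uv[0],uv[1],1.];return T[:3,3],d
def onz(n,uv,z):
    o,d=ray(n,uv);return o+d*(z-o[2])/d[2]
def tri(a,b):
    A=0;B=0
    for n,uv in(("scene",a),("top",b)):
        o,d=ray(n,uv);d=d/np.linalg.norm(d);P=np.eye(3)-np.outer(d,d);A=A+P;B=B+P@o
    return np.linalg.solve(A,B)
def blob(m,seed,r):
    mm=np.zeros_like(m,np.uint8);x,y=seed;mm[y-r:y+r,x-r:x+r]=m[y-r:y+r,x-r:x+r]
    k,l,s,c=cv2.connectedComponentsWithStats(mm);j=1+np.argmax(s[1:,4]);return c[j],s[j],l==j
E
python3 - <<'E'
from h import *
t=cv2.imread("pics/top0.png");s=cv2.imread("pics/scene0.png")
dark=lambda im,v:(im.max(2)<v).astype(np.uint8)
kt=blob(dark(t,45),(292,210),14);ks=blob(dark(s,45),(218,183),12);print(kt[:2],ks[:2])
print("knob",tri(ks[0],kt[0]), onz("top",kt[0],.25))
hsv=cv2.cvtColor(t,cv2.COLOR_BGR2HSV)
wood=((hsv[...,0]<20)&(hsv[...,1]>90)|(t.max(2)<50)).astype(np.uint8)
w=blob(wood,(171,193),24);print(w[:2],"stand",onz("top",w[0],.09))
pd=blob(dark(t,50),(171,193),18);print(pd[:2],"pad",onz("top",pd[0],.09))
c=np.hstack([cv2.resize(t[120:260,140:320],None,fx=3,fy=3,interpolation=2)[:, :540],])
d=cv2.resize(s[130:250,180:350],(595,420),interpolation=2)
cv2.imwrite("pics/c1.png",c);cv2.imwrite("pics/c2.png",d)
E
```

```text
(array([291.22222222, 209.9037037 ]), array([285, 204,  13,  13, 135], dtype=int32)) (array([217.57692308, 183.16666667]), array([213, 179,  10,  10,  78], dtype=int32))
knob [ 0.47692201 -0.13422113  0.24937849] [ 0.47808227 -0.13318173  0.25      ]
(array([170.62512077, 193.50531401]), array([ 153,  177,   36,   34, 1035], dtype=int32)) stand [0.55185384 0.29912331 0.09      ]
(array([169.92786421, 193.12729844]), array([156, 179,  29,  29, 707], dtype=int32)) pad [0.55324008 0.30176602 0.09      ]
```

View pics/c1.png

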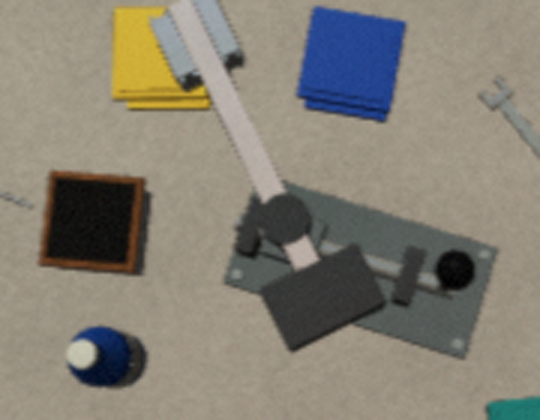

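View pics/c2.png

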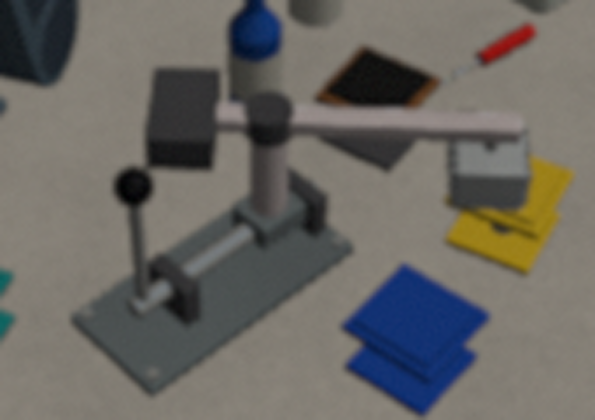

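Crop 1 confirms the wooden stand with its black pad at crop (95,220), with the mast cap at (285,215) and the knob at (456,270). Next I'll find the mast from the circle intersection and check the foot's axis from the plate corners.

```bash
cat >> h.py <<'E'
K=np.array([.4775,-.1337]);S=np.array([.5523,.3002])
E
python3 - <<'E'
from h import *
v=S-K;d=np.linalg.norm(v);a=(d*d+.195**2-.25**2)/2/d;h=np.sqrt(max(0,.195**2-a*a));u=v/d;n=np.array([-u[1],u[0]])
print(d,[K+a*u+s*h*n for s in(1,-1)])
for z in(.23,.25):print("cap",onz("top",(235,191.7),z), "tri",tri((256.7,163.5),(235,191.7)))
c=[onz("top",(140+x/3,120+y/3),.01)[:2] for x,y in((285,182),(497,247),(467,357),(225,283))]
print(np.round(c,3)); ax=(c[0]-c[1]+c[3]-c[2])/2;print(np.degrees(np.arctan2(ax[1],ax[0])),np.linalg.norm(ax))
# boom: middle line of white beam
b=[onz("top",(140+x/3,120+y/3),.215)[:2] for x,y in((272,190),(180,8))];w=b[1]-b[0];print("boom dir",np.degrees(np.arctan2(w[1],w[0])))
E
```

```text
0.44030018169426194 [array([0.47864414, 0.06129664]), array([0.5417125 , 0.05042429])]
cap [0.53920152 0.05194021 0.23      ] tri [0.53761371 0.05052208 0.22689175]
cap [0.53609969 0.05059311 0.25      ] tri [0.53761371 0.05052208 0.22689175]
[[ 0.617  0.068]
 [ 0.534 -0.208]
 [ 0.393 -0.169]
 [ 0.484  0.142]]
73.475319945132 0.3059404964303819
boom dir 27.550828482077925
```

Geometry checks out: knob height is 0.249 m, knob to mast 195 mm, and the mast lies at about (0.5385, 0.051). The foot's axis is at about 72.5°, the jib starts at about -0.78 rad and the stand is at about 0.25 rad. Now I'll move above the knob.

Call:
send_rows --slide '[[0,0,0.15],[0.03,0.05,0.31],[0.12,0.18,0.31],[0.22,0.32,0.31],[0.32,0.46,0.31],[0.42,0.61,0.31],[0.52,0.76,0.31],[0.631,0.92,0.31],[0.631,0.92,0.31],[0.631,0.92,0.31]]' --twist '[[0,0,0],[0,0,0],[0,0,0.2],[0,0,0.4],[0,0,0.6],[0,0,0.8],[0,0,1],[0,0,1],[0,0,1],[0,0,1]]' --claw -1

```text
t: 1.35
eef_pos: [0.4782, -0.1309, 0.3592]
eef_rot: [-2.809, -1.403, -0.0]
wrist_force: [0.2, -0.6, 0.1]
opening: 0.0931
grip_force: 0.0
```

Call:
send_rows --slide '[[0,0,0],[0,0,0],[0,0,0],[0,0,-0.06],[0,0,-0.12],[0,0,-0.18],[0,0,-0.23],[0,0,-0.272],[0,0,-0.272],[0,0,-0.272]]' --twist '[[0,0,0.35],[0,0,0.69],[0,0,0.69],[0,0,0.69],[0,0,0.69],[0,0,0.69],[0,0,0.69],[0,0,0.69],[0,0,0.69],[0,0,0.69]]'

```text
t: 2.6
eef_pos: [0.4772, -0.1346, 0.2515]
eef_rot: [2.535, 1.855, 0.0]
wrist_force: [0.2, -0.2, 0.3]
opening: 0.0929
grip_force: 0.0
```

```bash
python3 - <<'E'
from h import *
print(state()["eef_pos"],state()["wrist_force"])
a=camera("top");b=camera("scene");cv2.imwrite("pics/top1.png",a[:,:,::-1])
c=np.hstack([cv2.resize(a[110:260,140:320],(420,350),interpolation=2),cv2.resize(b[120:240,160:304],(380,350),interpolation=2)])
cv2.imwrite("pics/v1.png",c[:,:,::-1])
E
```

```text
[ 0.47721786 -0.13461028  0.25150715] [ 0.18437906 -0.20541644  0.29263991]
```

View pics/v1.png

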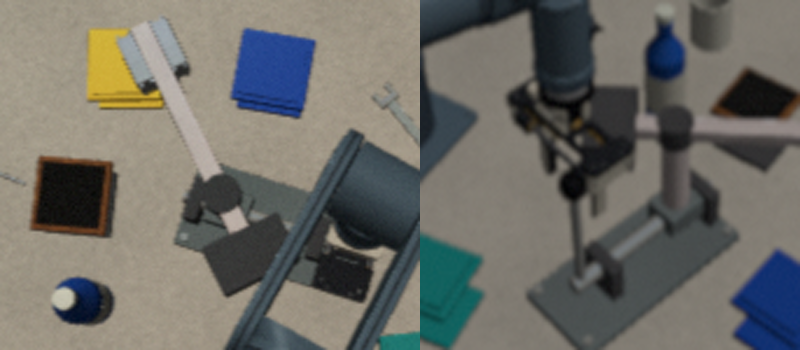

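The right half of the crop shows the knob at (573,185), between the open fingertips at (545,155) and (598,205), so I can close. First I'll set up the jib tracker.

```bash
cat > tr.py <<'E'
from h import *
import json,os,sys
M=np.array([.5385,.0510])
def jib(im):
    hsv=cv2.cvtColor(im,cv2.COLOR_RGB2HSV).astype(int)
    m=((hsv[...,2]>150)&(hsv[...,1]<45)&(im[...,0].astype(int)-im[...,1]>4)).astype(np.uint8)
    m[:, :120]=0;m[:,300:]=0;m[:90]=0;m[270:]=0
    k,l,s,c=cv2.connectedComponentsWithStats(m)
    j=1+np.argmax(s[1:,4]);p=np.argwhere(l==j)[:,::-1]
    q=np.array([onz("top",x,.215)[:2] for x in p]).astype(np.float32)
    vx,vy,x0,y0=cv2.fitLine(q,cv2.DIST_HUBER,0,.005,.005).ravel()
    d=np.array([vx,vy]);c0=np.array([x0,y0])
    if d@(c0-M)<0:d=-d
    off=float(np.cross(d,M-c0))
    e=(q-M)@d
    sd=S-M
    return float(np.arctan2(np.cross(sd,d),sd@d)),off,len(q),e.min(),e.max()
if __name__=="__main__":
    t=state()["t"];im=camera("top");a,off,n,lo,hi=jib(im);cv2.imwrite(f"pics/j{t:.2f}.png",im[:,:,::-1])
    L=json.load(open("log.json")) if os.path.exists("log.json") else []
    L.append((float(t),a));json.dump(L,open("log.json","w"))
    s=state();print(f"t {t:.2f} rel {a:.4f} off {off:.4f} n {n} ext {lo:.3f} {hi:.3f}",s["eef_pos"].round(4),s["wrist_force"].round(1),s["opening"],s["grip_force"])
    if len(L)>1:print("v mean",(L[-1][1]-L[-2][1])/(L[-1][0]-L[-2][0]))
E
python3 -W ignore tr.py
```

```text
Traceback (most recent call last):
  File "tr.py", line 19, in <module>
    t=state()["t"];im=camera("top");a,off,n,lo,hi=jib(im);cv2.imwrite(f"pics/j{t:.2f}.png",im[:,:,::-1])
                                                  ~~~^^^^
  File "tr.py", line 10, in jib
    q=np.array([onz("top",x,.215)[:2] for x in p]).astype(np.float32)
                ~~~^^^^^^^^^^^^^^
  File "h.py", line 6, in onz
    o,d=ray(n,uv);return o+d*(z-o[2])/d[2]
        ~~~^^^^^^
  File "h.py", line 4, in ray
    i=camera_info(n);T=i["T"];d=T[:3,:3]@np.linalg.inv(i["mtx"])@[uv[0],uv[1],1.];return T[:3,3],d
ValueError: time passes only in moves, steps and waits
```

Call:
send_rows --slide '[[0,0,0],[0,0,0],[0,0,0],[0,0,0],[0,0,0],[0,0,0],[0,0,0],[0,0,0],[0,0,0],[0,0,0]]' --twist '[[0,0,0],[0,0,0],[0,0,0],[0,0,0],[0,0,0],[0,0,0],[0,0,0],[0,0,0],[0,0,0],[0,0,0]]' --claw 1 --newtons 25

```text
t: 4.0
eef_pos: [0.4776, -0.1342, 0.2509]
eef_rot: [2.533, 1.858, 0.001]
wrist_force: [4.3, -0.6, -3.2]
opening: 0.0429
grip_force: 25.0
```

```bash
python3 -W ignore tr.py
```

```text
Traceback (most recent call last):
  File "tr.py", line 19, in <module>
    t=state()["t"];im=camera("top");a,off,n,lo,hi=jib(im);cv2.imwrite(f"pics/j{t:.2f}.png",im[:,:,::-1])
                                                  ~~~^^^^
  File "tr.py", line 10, in jib
    q=np.array([onz("top",x,.215)[:2] for x in p]).astype(np.float32)
                ~~~^^^^^^^^^^^^^^
  File "h.py", line 6, in onz
    o,d=ray(n,uv);return o+d*(z-o[2])/d[2]
        ~~~^^^^^^
  File "h.py", line 4, in ray
    i=camera_info(n);T=i["T"];d=T[:3,:3]@np.linalg.inv(i["mtx"])@[uv[0],uv[1],1.];return T[:3,3],d
ValueError: time passes only in moves, steps and waits
```

```bash
sed -i 's/i=camera_info(n);T=/i=info(n);T=/' h.py; sed -i '2a import functools\n@functools.lru_cache\ndef info(n): return camera_info(n)' h.py; python3 -W ignore tr.py; python3 -W ignore -c "
from tr import *
for f in('top0','top1'):print(jib(cv2.imread(f'pics/{f}.png')[:,:,::-1]))"
```

```text
t 4.05 rel 0.9492 off 0.1370 n 20895 ext -0.419 0.435 [ 0.4776 -0.1341  0.2509] [ 5.5 -1.2 -3.2] 0.043472221856419135 24.9993833899498
(-2.005701654037705, -0.11329011452791182, 23424, np.float64(-0.4032820050626635), np.float64(0.42258461157327837))
(1.0359706889462275, 0.15022484124746271, 21022, np.float64(-0.42225482947854187), np.float64(0.42214863528053714))
```

```bash
python3 -W ignore -c "
from h import *
t=cv2.imread('pics/top0.png')[:,:,::-1];h=cv2.cvtColor(t,cv2.COLOR_RGB2HSV)
for x,y in((217,157),(224,172),(210,142),(240,204),(150,150),(230,150),(200,220),(197,137),(213,128)):print(x,y,t[y,x],h[y,x])"
```

```text
217 157 [183 175 168] [ 14  21 183]
224 172 [180 171 164] [ 13  23 180]
210 142 [182 174 168] [ 13  20 182]
240 204 [184 172 164] [ 12  28 184]
150 150 [161 153 137] [ 20  38 161]
230 150 [156 147 131] [ 19  41 156]
200 220 [159 148 133] [ 17  42 159]
197 137 [152 161 162] [ 93  16 162]
213 128 [158 167 170] [ 98  18 170]
```

```bash
sed -i 's/    m=((hsv.*/    m=((im[...,2]>150)\&(im[...,0].astype(int)-im[...,2]>6)).astype(np.uint8)/' tr.py; python3 -W ignore -c "
from tr import *
import glob
for f in ['pics/top0.png','pics/top1.png']+glob.glob('pics/j*'):print(f,np.round(jib(cv2.imread(f)[:,:,::-1]),4))"; rm log.json
```

```text
pics/top0.png [-1.0433e+00 -2.3000e-03  5.5700e+02  3.1600e-02  2.8490e-01]
pics/top1.png [-1.0443e+00 -2.4000e-03  5.5600e+02  3.1600e-02  2.8520e-01]
pics/j4.05.png [-1.0448e+00 -2.7000e-03  5.5400e+02  3.1600e-02  2.8490e-01]
```

Tracker works: the jib is 1.044 rad short of the stand. Now I'll lean the lever by +0.08 rad.

Call:
send_rows --slide '[[-0.012,0.004,0],[-0.024,0.007,0],[-0.036,0.011,-0.001],[-0.036,0.011,-0.001],[-0.036,0.011,-0.001],[-0.036,0.011,-0.001],[-0.036,0.011,-0.001],[-0.036,0.011,-0.001],[-0.036,0.011,-0.001],[-0.036,0.011,-0.001]]' --twist '[[0,0,0],[0,0,0],[0,0,0],[0,0,0],[0,0,0],[0,0,0],[0,0,0],[0,0,0],[0,0,0],[0,0,0]]'

```text
t: 5.35
eef_pos: [0.4646, -0.1302, 0.2516]
eef_rot: [2.53, 1.855, 0.005]
wrist_force: [5.9, -0.9, -0.1]
opening: 0.0431
grip_force: 25.0
```

```bash
python3 -W ignore tr.py
```

```text
t 5.35 rel -1.0100 off -0.0114 n 517 ext 0.024 0.279 [ 0.4646 -0.1302  0.2516] [ 7.  -1.5 -0.5] 0.043030503184979724 25.000477731227875
```

Call:
send_rows --slide '[[0,0,0],[0,0,0],[0,0,0],[0,0,0],[0,0,0],[0,0,0],[0,0,0],[0,0,0],[0,0,0],[0,0,0]]' --twist '[[0,0,0],[0,0,0],[0,0,0],[0,0,0],[0,0,0],[0,0,0],[0,0,0],[0,0,0],[0,0,0],[0,0,0]]'

```text
t: 6.65
eef_pos: [0.4646, -0.1302, 0.2516]
eef_rot: [2.53, 1.855, 0.005]
wrist_force: [6.7, -1.3, 0.5]
opening: 0.0432
grip_force: 25.0
```

```bash
python3 -W ignore tr.py
```

```text
t 6.65 rel -0.8585 off -0.0118 n 511 ext 0.027 0.279 [ 0.4646 -0.1302  0.2516] [ 6.9 -0.9 -0.4] 0.043016753900955634 25.000479519367218
v mean 0.1164833896946356
```

Call:
send_rows --slide '[[0,0,0],[0,0,0],[0,0,0],[0,0,0],[0,0,0],[0,0,0],[0,0,0],[0,0,0],[0,0,0],[0,0,0]]' --twist '[[0,0,0],[0,0,0],[0,0,0],[0,0,0],[0,0,0],[0,0,0],[0,0,0],[0,0,0],[0,0,0],[0,0,0]]'

```text
t: 7.95
eef_pos: [0.4646, -0.1302, 0.2516]
eef_rot: [2.53, 1.855, 0.005]
wrist_force: [6.7, -1.5, 0.5]
opening: 0.0432
grip_force: 25.0
```

```bash
python3 -W ignore tr.py; cat > sim.py <<'E'
import json,numpy as np
from scipy.optimize import least_squares
L=json.load(open("log.json"));J0=.25
def sim(th,v,t0,t1,lev,k=1.,fr=.028,dr=.12,dt=.01):
    t=t0
    while t<t1-1e-9:
        a=2.04*k*np.sin(lev(t))*np.cos(th+J0)
        if abs(v)<2e-3 and abs(a)<fr: v=0
        else: v+=dt*(a-fr*np.sign(v if abs(v)>1e-3 else a)-dr*v)
        th+=v*dt;t+=dt
    return th,v
E
python3 - <<'E'
from sim import *
lev=lambda t:.072*np.clip((t-4.1)/.4,0,1)
def f(k):
    th,v,t=-1.044,0,4.1;r=[]
    for T,a in L:
        th,v=sim(th,v,t,T,lev,k[0]);t=T;r.append(th-a)
    return r
for k in(.8,.9,1.,1.1,1.2):print(k,np.round(f([k]),4))
k=least_squares(f,[1.]).x;print(k)
th,v=sim(-1.044,0,4.1,L[-1][0],lev,k[0]);print("v",v)
E
```

```text
t 7.95 rel -0.5749 off -0.0129 n 514 ext 0.030 0.283 [ 0.4646 -0.1302  0.2516] [ 6.6 -0.5  0.3] 0.042930090505933105 25.000510811805725
v mean 0.21816697489295475
0.8 [-0.0085 -0.0514 -0.14  ]
0.9 [-0.0032 -0.0242 -0.0725]
1.0 [ 0.0022  0.0032 -0.0039]
1.1 [0.0077 0.031  0.0657]
1.2 [0.0131 0.059  0.1363]
[1.00307968]
v 0.2638731148577416
```

```bash
python3 - <<'E'
from sim import *
th,v,t0=-.5749,.264,7.95
for lf in(.006,.0,-.01,-.02):
    lev=lambda t:.072+(lf-.072)*np.clip((t-8.0)/.4,0,1)
    print(lf,[tuple(np.round(sim(th,v,t0,T,lev),3)) for T in(9.25,10.55,11.85,13.15,15)])
E
```

```text
0.006 [(np.float64(-0.235), np.float64(0.235)), (np.float64(0.035), np.float64(0.182)), (np.float64(0.241), np.float64(0.136)), (np.float64(0.39), np.float64(0.095)), (np.float64(0.517), np.float64(0.045))]
0.0 [(np.float64(-0.241), np.float64(0.223)), (np.float64(0.005), np.float64(0.157)), (np.float64(0.171), np.float64(0.101)), (np.float64(0.27), np.float64(0.053)), (np.float64(0.313), np.float64(0.0))]
-0.01 [(np.float64(-0.252), np.float64(0.204)), (np.float64(-0.046), np.float64(0.116)), (np.float64(0.055), np.float64(0.042)), (np.float64(0.072), np.float64(0.0)), (np.float64(0.072), np.float64(0.0))]
-0.02 [(np.float64(-0.263), np.float64(0.184)), (np.float64(-0.097), np.float64(0.075)), (np.float64(-0.061), np.float64(-0.003)), (np.float64(-0.074), np.float64(-0.017)), (np.float64(-0.121), np.float64(-0.034))]
```

Call:
send_rows --slide '[[0.012,-0.004,0],[0.024,-0.007,0],[0.036,-0.011,0.001],[0.036,-0.011,0.001],[0.036,-0.011,0.001],[0.036,-0.011,0.001],[0.036,-0.011,0.001],[0.036,-0.011,0.001],[0.036,-0.011,0.001],[0.036,-0.011,0.001]]' --twist '[[0,0,0],[0,0,0],[0,0,0],[0,0,0],[0,0,0],[0,0,0],[0,0,0],[0,0,0],[0,0,0],[0,0,0]]'

```text
t: 9.25
eef_pos: [0.4743, -0.1331, 0.2512]
eef_rot: [-2.529, -1.856, 0.006]
wrist_force: [-5.7, 1.6, 9.0]
opening: 0.0432
grip_force: 25.0
```

```bash
python3 -W ignore tr.py
```

```text
t 9.25 rel -0.1956 off -0.0031 n 548 ext 0.034 0.287 [ 0.4743 -0.1331  0.2512] [-6.2  1.8  7.8] 0.0427398601486678 25.00169187784195
v mean 0.29178505750319056
```

The jib runs a bit faster than predicted, about 0.27 rad/s. I'll brake at about -0.1 rad and ease off at the end.

Call:
send_rows --slide '[[0.03,-0.009,0],[0.052,-0.0165,0],[0.052,-0.0165,0],[0.052,-0.0165,0],[0.052,-0.0165,0],[0.052,-0.0165,0],[0.052,-0.0165,0],[0.052,-0.0165,0],[0.028,-0.009,0],[0.008,-0.0025,0]]' --twist '[[0,0,0],[0,0,0],[0,0,0],[0,0,0],[0,0,0],[0,0,0],[0,0,0],[0,0,0],[0,0,0],[0,0,0]]'

```text
t: 10.55
eef_pos: [0.4837, -0.1363, 0.2521]
eef_rot: [2.527, 1.853, 0.009]
wrist_force: [11.2, -2.4, 2.2]
opening: 0.0427
grip_force: 25.0
```

```bash
python3 -W ignore tr.py;python3 -W ignore tr.py
```

```text
t 10.55 rel 0.0345 off 0.0065 n 570 ext 0.032 0.286 [ 0.4822 -0.1358  0.2523] [ 5.7 -0.1  2.1] 0.043078086880384336 25.000492930412292
v mean 0.17702717418020716
t 10.60 rel 0.0346 off 0.0047 n 566 ext 0.032 0.286 [ 0.4821 -0.1357  0.2522] [ 5.1 -1.2  2.1] 0.04290344748670747 25.000654757022858
v mean 0.0017786140343318093
```

The jib has stopped 0.035 rad past the centre, well within tolerance. I'll let it creep back a moment, then set the lever upright.

Call:
send_rows --slide '[[0,0,0],[0,0,0],[0,0,0],[0,0,0],[0,0,0],[-0.008,0.0025,0],[-0.016,0.005,0],[-0.016,0.005,0],[-0.016,0.005,0],[-0.016,0.005,0]]' --twist '[[0,0,0],[0,0,0],[0,0,0],[0,0,0],[0,0,0],[0,0,0],[0,0,0],[0,0,0],[0,0,0],[0,0,0]]'

```text
t: 11.9
eef_pos: [0.4769, -0.1341, 0.2527]
eef_rot: [2.527, 1.854, 0.008]
wrist_force: [7.7, -0.3, 4.3]
opening: 0.0429
grip_force: 25.0
```

```bash
python3 -W ignore tr.py
```

```text
t 11.90 rel 0.0480 off -0.0001 n 543 ext 0.035 0.286 [ 0.4769 -0.1341  0.2527] [ 8.  -0.8  3.6] 0.04306958216850771 25.001446902751923
v mean 0.010309402505337881
```

Call:
send_rows --slide '[[0,0,0],[0,0,0],[0,0,0],[0,0,0],[0,0,0],[0,0,0],[0,0,0],[0,0,0],[0,0,0],[0,0,0]]' --twist '[[0,0,0],[0,0,0],[0,0,0],[0,0,0],[0,0,0],[0,0,0],[0,0,0],[0,0,0],[0,0,0],[0,0,0]]'

```text
t: 13.2
eef_pos: [0.4769, -0.1341, 0.2527]
eef_rot: [2.528, 1.854, 0.008]
wrist_force: [7.1, -1.7, 3.4]
opening: 0.0428
grip_force: 25.0
```

```bash
python3 -W ignore tr.py; python3 -W ignore - <<'E'
from tr import *
import glob,os
f=max(glob.glob("pics/j*.png"),key=os.path.getmtime);t=cv2.imread(f)
cv2.imwrite("pics/v2.png",cv2.resize(t[150:260,130:260],(709,600),interpolation=2))
E
```

```text
t 13.20 rel 0.0481 off -0.0001 n 541 ext 0.035 0.286 [ 0.4769 -0.1341  0.2528] [ 7.6 -1.1  3.4] 0.04294233923737706 25.001387894153595
v mean 7.730313780069372e-05
```

View pics/v2.png

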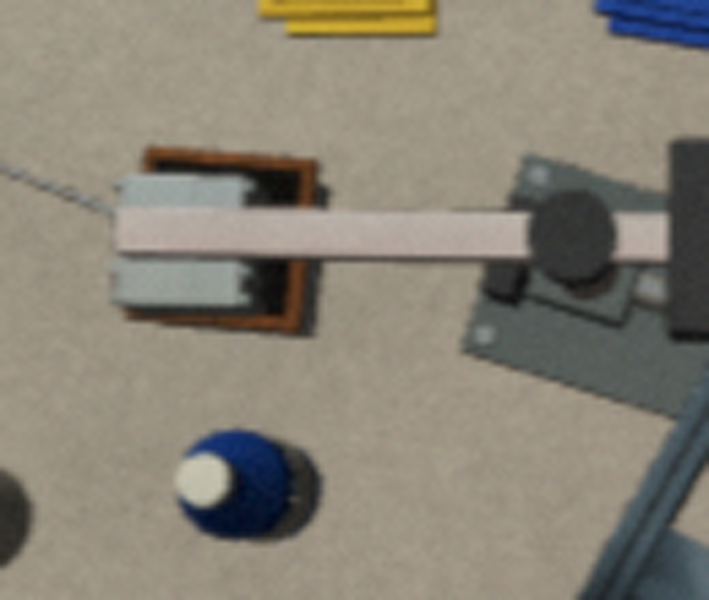

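The picture shows the load at (180,235) over the wooden stand at (220,240), at rest and about 12 mm past the centre sideways. I'll relieve the side force on the lever, then release.

Call:
send_rows --slide '[[0.002,-0.0006,0],[0.004,-0.0012,0],[0.004,-0.0012,0],[0.004,-0.0012,0],[0.004,-0.0012,0],[0.004,-0.0012,0],[0.004,-0.0012,0],[0.004,-0.0012,0],[0.004,-0.0012,0],[0.004,-0.0012,0]]' --twist '[[0,0,0],[0,0,0],[0,0,0],[0,0,0],[0,0,0],[0,0,0],[0,0,0],[0,0,0],[0,0,0],[0,0,0]]'

```text
t: 14.5
eef_pos: [0.4769, -0.1341, 0.2526]
eef_rot: [2.53, 1.856, 0.004]
wrist_force: [2.6, -0.2, 6.5]
opening: 0.0427
grip_force: 25.0
```

```bash
python3 -W ignore tr.py
```

```text
t 14.50 rel 0.0474 off -0.0003 n 543 ext 0.035 0.286 [ 0.477  -0.1341  0.2526] [ 2.3 -0.5  6.2] 0.043082820859232596 25.001317262649536
v mean -0.0005772487356541273
```

Side force is mostly gone and the jib is still. Opening the fingers.

Call:
send_rows --slide '[[0,0,0],[0,0,0],[0,0,0],[0,0,0],[0,0,0],[0,0,0],[0,0,0],[0,0,0],[0,0,0],[0,0,0]]' --twist '[[0,0,0],[0,0,0],[0,0,0],[0,0,0],[0,0,0],[0,0,0],[0,0,0],[0,0,0],[0,0,0],[0,0,0]]' --claw -1

```text
t: 15.8
eef_pos: [0.4755, -0.1335, 0.2509]
eef_rot: [2.533, 1.858, -0.0]
wrist_force: [-0.4, 0.9, 0.2]
opening: 0.093
grip_force: 0.0
```

```bash
python3 -W ignore tr.py
```

```text
t 15.80 rel 0.0475 off -0.0003 n 545 ext 0.035 0.286 [ 0.4755 -0.1335  0.2509] [-0.1 -0.7 -0.9] 0.092994510855459 0.0
v mean 0.0001270958654248942
```

Released and still. I'll lift clear, straight up.

Call:
send_rows --slide '[[0,0,0.05],[0,0,0.1],[0,0,0.17],[0,0,0.24],[0,0,0.3],[0,0,0.3],[0,0,0.3],[0,0,0.3],[0,0,0.3],[0,0,0.3]]' --twist '[[0,0,0],[0,0,0],[0,0,0],[0,0,0],[0,0,0],[0,0,0],[0,0,0],[0,0,0],[0,0,0],[0,0,0]]'

```text
t: 17.1
eef_pos: [0.4754, -0.1334, 0.3704]
eef_rot: [-2.533, -1.858, 0.0]
wrist_force: [-0.1, -0.1, 0.2]
opening: 0.0933
grip_force: 0.0
```

```bash
python3 -W ignore tr.py; python3 -W ignore - <<'E'
from h import *
s=cv2.cvtColor(camera("scene"),cv2.COLOR_RGB2BGR)
k=blob((s.max(2)<45).astype(np.uint8),(218,183),12);print("knob scene px",k[0],k[1],"start 217.6,183.2",onz("scene",k[0],.25))
E
```

```text
t 17.10 rel 0.0485 off -0.0003 n 552 ext 0.035 0.286 [ 0.4755 -0.1335  0.3706] [0.4 0.4 0.6] 0.09277717104566394 0.0
v mean 0.0007137887284190409
knob scene px [217.4625 183.0375] [213 178  10  11  80] start 217.6,183.2 [ 0.47536925 -0.13540281  0.25      ]
```

Call:
send_rows --slide '[[0,0,0],[0,0,0],[0,0,0],[0,0,0],[0,0,0],[0,0,0],[0,0,0],[0,0,0],[0,0,0],[0,0,0]]' --twist '[[0,0,0],[0,0,0],[0,0,0],[0,0,0],[0,0,0],[0,0,0],[0,0,0],[0,0,0],[0,0,0],[0,0,0]]'

```text
t: 18.45
eef_pos: [0.4755, -0.1335, 0.3708]
eef_rot: [-2.533, -1.858, 0.0]
wrist_force: [-0.8, -0.4, 0.7]
opening: 0.0928
grip_force: 0.0
```

```bash
python3 -W ignore tr.py
```

```text
t 18.45 rel 0.0497 off -0.0000 n 550 ext 0.035 0.286 [ 0.4755 -0.1335  0.3709] [ 0.1 -0.   0.8] 0.09310875999507495 0.0
v mean 0.0008817956005006712
```

The knob is back at its starting pixel, the jib is still and the gripper is clear. Handing in.

```bash
python3 -c "
from bench import *
print(job_done())"
```

```text
the job is handed in; nothing more can be done
None
```

I handed the job in at about 18.5 s: the jib stands still with the load about 12 mm sideways of the stand's centre (limit 25 mm), and the lever is upright and released; `job_done()` gave no verdict.

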